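# Gauge a pattern-weight bar and sort it by thickness

## Task

The purple pattern-weight bar on the green cutting mat is either a thin or a thick one. Slide it end first, flat along the aluminium gauge plate, gently against the yellow gate to feel whether it goes under the lip: if it does, push its end about 2 cm under, then draw it out and lay it flat in the blue tray; if the lip stops it, lay it flat in the orange tray. Set it down in the tray rather than dropping it, and leave the second bar on the cork pad and everything else where they are.

Things in the scene. Friction and masses are not known exactly. Their poses are not given: they have to be found in the camera images.
- bar_a_mid (a point): one of two purple steel pattern-weight bars, 120 mm long (its x axis), 26 mm wide (y); one of the two is 12 mm thick and the other 20 mm, and which is which is not told. At the start one lies on the green mat (the bar to sort) and the other on the cork pad (leave it). 0.17 to 0.42 kg. This point is on its centre line, mid-length, 6 mm above its underside; z up; the two ends are alike
- bar_b_mid (a point): one of two purple steel pattern-weight bars, 120 mm long (its x axis), 26 mm wide (y); one of the two is 12 mm thick and the other 20 mm, and which is which is not told. At the start one lies on the green mat (the bar to sort) and the other on the cork pad (leave it). 0.17 to 0.42 kg. This point is on its centre line, mid-length, 6 mm above its underside; z up; the two ends are alike
- bar_a: the bar that bar_a_mid belongs to; origin at the centre of its underside
- bar_b: the bar that bar_b_mid belongs to; origin at the centre of its underside
- mat: green cutting mat, fixed, 200 (x) x 130 (y) mm, 3 mm thick, on the table; origin under its centre. The bar to sort lies on it, roughly along the mat's x
- pad: cork pad, fixed, 150 (x) x 90 (y) mm, 3 mm thick; origin under its centre. The other bar lies on it
- gauge: fixed thickness gauge: an aluminium plate 150 (x) x 94 (y) mm, its top 6 mm above the table, with a low gate across its far (+x) part: two dark posts, 60 mm clear between them (y from -30 to +30 mm), carrying a yellow lip. Under the lip is a clear opening 16 mm high above the plate. The gate's front face is at x = +45 mm and its rear at x = +65 mm; open behind. Origin under the plate's centre, z up; bars are fed along +x, from the plate's free end (which faces the robot)
- gauge_lip: the yellow lip of the gauge, a rigid cross-bar 20 (x) x 90 (y) x 7 mm, its underside 22 mm and its top 29 mm above the table; origin at its centre
- tray_blue: blue open tray for a thin bar, the one that passes under the lip; fixed, outside 158 (x) x 100 (y) x 22 mm high, walls and floor 4 mm, inside 150 x 92 mm; origin under its centre, long side along its x
- tray_orange: orange open tray for a thick bar, the one that the lip stops; fixed, outside 158 (x) x 100 (y) x 22 mm high, walls and floor 4 mm, inside 150 x 92 mm; origin under its centre, long side along its x
- spool_teal: bystander: teal thread spool, 34 mm across, 50 mm tall, origin under its centre
- spool_blue: bystander: blue thread spool, 34 mm across, 50 mm tall, origin under its centre
- scissors: bystander: shears with black handles lying flat, about 200 x 70 mm, 12 mm high, origin near the pivot
- pin_tin: bystander: round steel pin tin, 64 mm across, 22 mm high, origin under its centre
- glasses_case: bystander: hard teal glasses case, 160 x 60 x 34 mm, origin under its centre
- mug: bystander: white mug, 80 mm across, 90 mm tall, origin under its centre
- chalk_box: bystander: small cardboard chalk box, 70 x 50 x 25 mm, origin under its centre
There are look-alikes about, which are no part of the job. What is shaped like the bar_a but red or turquoise is not meant. There is more than one size of the tray_blue; the job needs the smaller.

How it is judged:
On the way:
1. the bar has been tried at the gauge, flat and end first: the thin bar's end at least 10 mm under the lip, or the thick bar's end pressed against the lip with over 1 N (((x of bar_a_mid in the frame of gauge between -0.005 and 0.06 m and y of bar_a_mid in the frame of gauge between -0.022 and 0.022 m and z of bar_a_mid in the frame of gauge between 0.004 and 0.02 m and angle between the x axis of bar_a_mid and the x axis of gauge, either way round below 0.26 rad) or (x of bar_b_mid in the frame of gauge between -0.03 and -0.005 m and y of bar_b_mid in the frame of gauge between -0.022 and 0.022 m and z of bar_b_mid in the frame of gauge between 0.004 and 0.02 m and angle between the x axis of bar_b_mid and the x axis of gauge, either way round below 0.26 rad and contact force between bar_b and gauge_lip above 1 N))), for 0.05 s.
At the end, for the whole second after the job is handed in: The bar that lay on the mat is at rest, flat (within 0.1 rad) on the floor of its tray: blue if it passed under the lip (12 mm), orange if the lip stopped it (20 mm); the other bar is still on the cork pad, moved less than 20 mm (((x of bar_a_mid in the frame of tray_blue between -0.035 and 0.035 m and y of bar_a_mid in the frame of tray_blue between -0.042 and 0.042 m and z of bar_a_mid in the frame of tray_blue below 0.015 m and angle between bar_a_mid's own z axis and vertical below 0.1 rad and linear speed of bar_a below 0.02 m/s and distance of bar_b_mid from where it was at the start of the episode below 0.02 m and horizontal distance between bar_b_mid and mat above 0.11 m) or (x of bar_b_mid in the frame of tray_orange between -0.035 and 0.035 m and y of bar_b_mid in the frame of tray_orange between -0.042 and 0.042 m and z of bar_b_mid in the frame of tray_orange below 0.015 m and angle between bar_b_mid's own z axis and vertical below 0.1 rad and linear speed of bar_b below 0.02 m/s and distance of bar_a_mid from where it was at the start of the episode below 0.02 m and horizontal distance between bar_a_mid and mat above 0.11 m))); the robot touches nothing.
It fails at once if a bystander is moved by more than 30 mm (distance of any of spool_teal, spool_blue, scissors, pin_tin, glasses_case, mug, chalk_box from where it was at the start of the episode above 0.03 m).
It fails at once if the bar is rammed against the lip (over 60 N) (contact force between any of bar_a, bar_b and gauge_lip above 60 N).
It fails at once if the bar is dropped into a tray (falling free faster than 0.6 m/s) ((linear speed of bar_a above 0.6 m/s and horizontal distance between bar_a_mid and tray_blue below 0.09 m and contact force between the fingers and bar_a below 0.2 N) or (linear speed of bar_a above 0.6 m/s and horizontal distance between bar_a_mid and tray_orange below 0.09 m and contact force between the fingers and bar_a below 0.2 N) or (linear speed of bar_b above 0.6 m/s and horizontal distance between bar_b_mid and tray_blue below 0.09 m and contact force between the fingers and bar_b below 0.2 N) or (linear speed of bar_b above 0.6 m/s and horizontal distance between bar_b_mid and tray_orange below 0.09 m and contact force between the fingers and bar_b below 0.2 N)).
It also fails if it takes over 48 s, if anything falls off the work surface, if the arm or the gripper's body presses on something with over 40 N, if the wrist force passes 120 N, or if a joint passes its speed limit or range.

## Robot

A 6-joint arm with a two-finger parallel gripper is mounted at the origin on the work surface. World frame = base frame: x ahead of the robot, y to its left, z up, the work surface at z = 0. Lengths are in m, angles in rad, forces in N, time in s.
With the tool pointing down it reaches from about 0.375 to 0.9 m from the base axis. Payload 3.1 kg.
Tool frame: the origin (TCP) lies on the centre line of the jaws, within the pads' length; the fingertips stand 8 mm ahead of it and the grasp point (between the pads) lies 11 mm behind it (env.finger_overhang is the distance from the TCP to the fingertips, in m); z points along the fingers, y is the line along which they close (so a half turn about z gives the same grasp; the last joint's range is limited). The gripper opens to 85 mm and grips with 20 to 120 N. Pads are 22 mm wide; open, the fingers measure 114 mm over their backs; the gripper's body (76 mm by 85 mm) begins 54 mm behind the grasp point. The pads swing forward as they close: fully open they stand 13 mm farther back than shut.
Start: joints at [1.058, 0.527, 1.433, -0, 1.181, -0.178], TCP at [0.205, 0.59, 0.239] pointing down, gripper open.
Joint ranges: [-3.08, 3.08], [-0.75, 2.2], [0.22, 2.44], [-1.43, 4.57], [0, 2.65], [-2.85, 2.85]. Speed limits (rad/s): [2.79, 2.79, 3.14, 3.14, 3.14, 3.14].

## Interface

Orientations are given as a unit quaternion [w, x, y, z].
In Python, from bench import env, read_camera gives the robot as it stands.
- The arm moves only by the shell command python3 -m pendant 'ROWS' [OPENING] [FORCE]. ROWS is JSON, one flat list of numbers, 6 for each row, row after row: the shift along the tool's x, y, z in m, then the turn, a rotation vector about the tool's x, y, z in degrees. A call has exactly 5 rows; each row shifts and turns the commanded pose from where the row before left it, along the tool's axes as they then stand; what a row does not reach is not made up. A row lasts 1/10 s, in which the tool goes at most 50 mm and 8.59 degrees, less where a joint would pass 70% of its speed; a pose out of reach is approached as far as the arm can. A call is refused whole if a number of a shift passes 0.05 or a number of a turn 8.59, either way. A call with a gripper value outside its range is refused whole. OPENING is the opening, from 0 (shut) to 1 (fully open), set as the call begins (- or left out, the last holds). The fingers move at their own pace and stop on an object; FORCE is the grip in N (left out, the last holds). Time passes only in rows, so rows that do not move let the fingers close, or fill a call up. It gives the time, the measured TCP pose, the force, the opening and the grip force at its end, in the units of the state.
- env.state(): the state, without advancing time (a new reading comes with each control period).
- read_camera(name): name is "scene" or "top" or "wrist"; returns a dict with "image" (400x640x3 uint8, red, green, blue), "depth" (400x640 float32, m along the optical axis (not along the pixel's ray), 0 where there is no reading), "fx", "fy", "cx", "cy" (pixels), "world_from_camera" (4x4, takes a point from camera to world coordinates). Camera axes: x right, y down, z forward; pixel columns grow to the right and rows downward; lengths in m; the calibration is good to about 2 mm. A picture is of the moment at which its call begins.
- env.hand_in(): hands the job in; it is judged then, once.
The state is a dict: "clock": time; "joint_positions": joint angles; "qvel": joint speeds; "effort": joint torques, N m; "ee_pos": TCP position; "ee_rot": TCP orientation; "ft_force": force on the tool from outside, world axes, zero at the start; "ft_torque": the same for the moment, N m; "gripper_width": opening from 0.0 (shut) to 1.0 (fully open); "grip_force": force on a finger pad.
Only numpy, scipy, OpenCV 4.12 (cv2) and the standard library are available. Lean on these libraries where they do the work, as an engineer would, in place of code of your own. Each camera call takes 0.05 s, during which the arm holds its last target. There are 200 camera calls.

## Working session

There is one attempt and no reset: what is moved stays moved. The work goes in short steps, Python scripts to look and compute and a shell command to move; the robot and the scene stay as the last step left them, time stands still between calls to the robot, and variables do not carry over. Pictures are saved under pics/ and viewed, at most 10 in all, crops included, and the job is handed in when it is done.

```bash
mkdir -p pics; ls
python3 - <<'E'
from bench import env, read_camera
import cv2,numpy as np
for n in ("top","scene"):
    c=read_camera(n); cv2.imwrite(f"pics/{n}0.png",c["image"][:,:,::-1]); np.savez(f"{n}0.npz",**c)
    print(n,c["fx"],c["cx"],c["cy"],np.round(c["world_from_camera"],3).tolist())
print(env.state())
E
```

```text
pics
top 397.27549465799876 319.66712574531044 204.78421703309832 [[0.014, -0.996, 0.085, 0.446], [-1.0, -0.014, -0.002, -0.002], [0.003, -0.085, -0.996, 1.048], [0.0, 0.0, 0.0, 1.0]]
scene 493.849292336521 321.5063948188314 192.57213386871507 [[-0.221, 0.646, -0.731, 1.502], [0.975, 0.16, -0.153, 0.199], [0.019, -0.747, -0.665, 0.914], [0.0, 0.0, 0.0, 1.0]]
{'clock': 0.1, 'joint_positions': array([ 1.05851417e+00,  5.28370327e-01,  1.43378542e+00, -1.15202899e-05,
        1.18137934e+00, -1.78480822e-01]), 'qvel': array([-0.00091094, -0.00131095, -0.00211421, -0.00082909,  0.00088485,
       -0.00101407]), 'effort': array([ 1.61443941e-04, -4.43306386e+01, -1.78586411e+01, -2.00337527e-04,
        3.79418416e-03,  1.04881543e-07]), 'ee_pos': array([0.20442415, 0.58995882, 0.23842963]), 'ee_rot': array([-3.23799106e-04,  1.66124648e-01,  9.86104283e-01, -9.15667301e-04]), 'ft_force': array([-0.62734756, -0.03481466,  0.06540762]), 'ft_torque': array([ 0.04099772, -0.00818728, -0.05512611]), 'grip_force': 0.0, 'gripper_width': 1.0008814565205182}
```

View pics/top0.png

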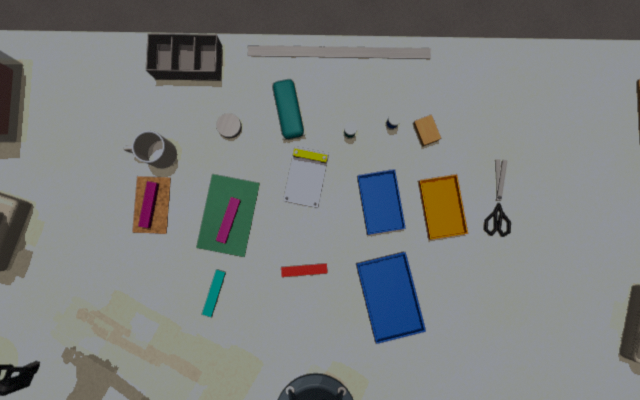

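The top view shows the purple bar to sort on the mat at (228,220), with the other on the cork pad at (149,205). The gauge is at (306,180) with its yellow lip at (310,156). The small blue tray is at (381,202) and the orange tray at (442,207). The red and turquoise bars and the larger blue tray (390,297) are decoys.

```bash
cat > h.py <<'E'
import numpy as np,cv2
from bench import env, read_camera
from scipy.spatial.transform import Rotation as R
def cloud(c):
    v,u=np.mgrid[:400,:640]; d=c["depth"]
    p=np.stack([(u-c["cx"])/c["fx"]*d,(v-c["cy"])/c["fy"]*d,d],-1)
    T=c["world_from_camera"]; return p@T[:3,:3].T+T[:3,3]
def seg(c,hue,roi=None,smin=110,vmin=50):
    h=cv2.cvtColor(np.ascontiguousarray(c["image"]),cv2.COLOR_RGB2HSV)
    m=cv2.inRange(h,(hue[0],smin,vmin),(hue[1],255,255))
    if roi:
        k=np.zeros_like(m); k[roi[1]:roi[3],roi[0]:roi[2]]=1; m=m*k
    return (m>0)&(c["depth"]>0)
def rect(P):
    (cx,cy),(w,h),a=cv2.minAreaRect(P[:,:2].astype(np.float32)*1000)
    b=cv2.boxPoints(((cx,cy),(w,h),a)); e=[b[1]-b[0],b[2]-b[1]]
    l=max(e,key=np.linalg.norm); an=np.degrees(np.arctan2(l[1],l[0])); an=(an+90)%180-90
    return np.round([cx,cy,max(w,h),min(w,h),an],1), np.round(np.percentile(P[:,2]*1000,[5,50,95]),1),len(P)
E
python3 - <<'E'
from h import *
c=np.load("top0.npz"); W=cloud(c)
for n,hue,roi in [("bar mat",(140,172),(200,190,250,250)),("bar pad",(140,172),(130,170,170,240)),("mat",(55,88),(190,165,265,265)),("lip",(22,38),(285,140,335,170)),("blue",(100,125),(350,160,410,240)),("orange",(8,25),(412,165,475,250))]:
    m=seg(c,hue,roi); print(n,*rect(W[m]))
m=np.zeros((400,640),bool); m[145:212,280:332]=1
P=W[m&(W[...,2]>.0035)&(W[...,2]<.0095)]; print("plate",*rect(P))
E
```

```text
bar mat [491.3 235.4 120.6  25.5 -17.5] [ 9.8 14.2 17.4] 471
bar pad [528.5 442.6 120.2  27.9  -8.5] [18.5 22.1 25.4] 473
mat [505.1 237.4 194.  125.4 -10.1] [-0.6  2.5  5.7] 2869
lip [663.4  23.6  88.5  18.9  79.6] [15.9 28.2 31.4] 251
blue [ 544.3 -163.1  156.5   99.8    9.9] [ 0.3  3.8 21.2] 2289
orange [ 532.9 -324.8  157.9  101.7    9.8] [ 0.4  4.1 21.3] 2384
plate [ 6.054e+02  3.160e+01  1.759e+02  1.280e+02 -6.000e-01] [3.7 5.7 8.6] 1429
```

The bar on the mat stands about 12 mm above it and the pad bar about 20 mm, so it is probably the thin one. The gauge x axis is at about -10.4°, with its origin near (0.609, 0.0335). I'm moving above the bar now.

```bash
python3 -m pendant '[-0.038,-0.024,0,0,0,0, -0.039,-0.024,0,0,0,0, -0.039,-0.024,0,0,0,0, -0.039,-0.024,0,0,0,0, -0.039,-0.024,0,0,0,0]' 0.6 40
python3 -m pendant '[-0.039,-0.024,0,0,0,0, -0.039,-0.024,0,0,0,0, -0.039,-0.024,0,0,0,0, -0.039,-0.024,0,0,0,0, -0.037,-0.024,0,0,0,0]'
python3 -m pendant '[0,0,0.03,0,0,-1.6, 0,0,0.03,0,0,0, 0,0,0.02,0,0,0, 0,0,0,0,0,0, 0,0,0,0,0,0]'
cat >> h.py <<'E'
def look(name,roi=None):
    c=read_camera("wrist"); cv2.imwrite(f"pics/{name}.png",np.ascontiguousarray(c["image"][:,:,::-1])); return c,cloud(c)
def todo(x,y,z,yaw_y):
    """tool-frame shift (mm) and turn (deg) to bring TCP to x,y,z (mm) with tool y axis at yaw_y"""
    s=env.state(); q=s["ee_rot"]; r=R.from_quat([q[1],q[2],q[3],q[0]]).as_matrix()
    d=r.T@(np.array([x,y,z])-s["ee_pos"]*1000); cur=np.degrees(np.arctan2(r[1,1],r[0,1]))
    print("tcp",np.round(s["ee_pos"]*1000,1),"yaw_y",round(cur,2),"tilt",np.round(r[:2,2],4),"shift",np.round(d,1),"turn z",round(-((yaw_y-cur+90)%180-90),2))
E
python3 - <<'E'
from h import *
c,W=look("w1"); h=cv2.cvtColor(np.ascontiguousarray(c["image"]),cv2.COLOR_RGB2HSV)
m=seg(c,(140,172)); print(*rect(W[m]))
todo(491.3,235.4,13,72.5)
E
```

```text
clock: 0.6
ee_pos: [0.3493, 0.412, 0.239]
ee_rot: [-0.0, 0.166, 0.986, -0.0]
ft_force: [0.4, -0.4, -0.4]
gripper_width: 0.6
grip_force: 0.0
clock: 1.1
ee_pos: [0.4926, 0.2352, 0.2391]
ee_rot: [-0.0, 0.166, 0.986, -0.0]
ft_force: [0.3, 0.5, -0.4]
gripper_width: 0.6
grip_force: 0.0
clock: 1.6
ee_pos: [0.4917, 0.237, 0.1592]
ee_rot: [-0.0, 0.152, 0.988, -0.0]
ft_force: [0.4, 0.4, 0.2]
gripper_width: 0.596
grip_force: 0.0
[513.5 346.5 260.9 129.5  78.4] [13.8 21.9 23.8] 6860
tcp [492.3 237.2 160. ] yaw_y 72.48 tilt [0.0011 0.0003] shift [  0.6  -2.1 147. ] turn z -0.02
```

View pics/w1.png

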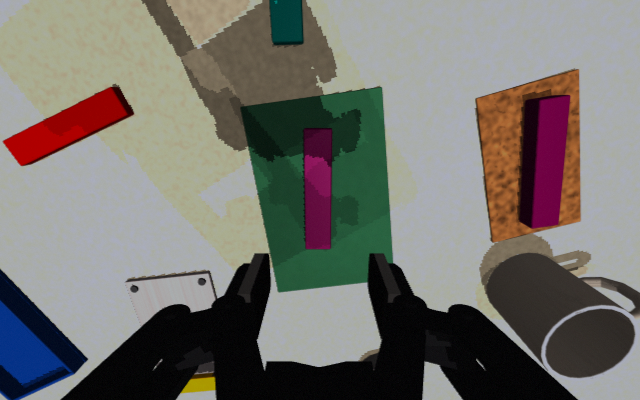

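The wrist view shows the bar on the mat, aligned between the open fingers at pixels (303–332, 128–248). The pad bar at (545,160) is well clear. I'm measuring this bar alone.

Run:
```python
from h import *
c,W=look("w2")
m=seg(c,(140,172),(285,110,350,265)); P=W[m]; print(*rect(P)); r=rect(P)[0]
todo(r[0],r[1],13,r[4]+90)
```

```text
[494.4 235.3 124.5  26.  -17.4] [13.6 14.8 15.9] 3139
tcp [492.6 237.3 160.4] yaw_y 72.49 tilt [0.0023 0.0006] shift [ -2.1  -1.6 147.4] turn z -0.11
```

```bash
python3 -m pendant '[-0.001,-0.0018,0.04,0,0,0, 0,0,0.04,0,0,0, 0,0,0.035,0,0,0, 0,0,0.02,0,0,0, 0,0,0.0115,0,0,0]'
python3 -m pendant '[0,0,0,0,0,0, 0,0,0,0,0,0, 0,0,0,0,0,0, 0,0,0,0,0,0, 0,0,0,0,0,0]' 0.2 50
python3 -m pendant '[0,0,0,0,0,0, 0,0,0,0,0,0, 0,0,-0.01,0,0,0, 0,0,-0.015,0,0,0, 0,0,-0.015,0,0,0]'
```

```text
clock: 2.2
ee_pos: [0.4924, 0.2352, 0.0122]
ee_rot: [-0.0, 0.152, 0.988, -0.0]
ft_force: [0.5, -0.3, -0.1]
gripper_width: 0.604
grip_force: 0.0
clock: 2.7
ee_pos: [0.493, 0.2352, 0.014]
ee_rot: [0.001, 0.152, 0.988, 0.0]
ft_force: [-0.5, 0.8, 4.2]
gripper_width: 0.285
grip_force: 51.4
clock: 3.2
ee_pos: [0.4916, 0.2348, 0.0533]
ee_rot: [-0.001, 0.152, 0.988, -0.0]
ft_force: [-0.7, 0.4, -2.2]
gripper_width: 0.288
grip_force: 50.7
```

Run:
```python
from h import *
todo(560.1,42.5,55,79.6)
c=read_camera("top"); np.savez("top1.npz",**c); W=cloud(c)
for n,hue,roi in [("bar",(140,172),(190,190,250,250)),("lip",(22,38),(285,140,335,170))]:
    print(n,*rect(W[seg(c,hue,roi)]))
m=seg(c,(22,38),(285,140,335,170))&(W[...,2]>.024); print("liptop",*rect(W[m]))
```

```text
tcp [491.6 234.8  53.3] yaw_y 72.47 tilt [-0.0012 -0.0003] shift [-123.2 -162.7   -1.7] turn z -7.13
bar [490.9 218.6 116.   36.6  -3.8] [48.8 53.6 57.3] 163
lip [663.2  23.3  87.8  19.6  79.3] [17.4 28.3 31.5] 249
liptop [663.2  23.3  87.8  19.6  79.3] [25.6 28.6 31.5] 228
```

```bash
python3 -m pendant '[-0.0246,-0.0325,0,0,0,0, -0.0246,-0.0325,0,0,0,0, -0.0246,-0.0325,0,0,0,0, -0.0246,-0.0325,0,0,0,0, -0.0246,-0.0325,0,0,0,0]'
python3 -m pendant '[0,0,0,0,0,-3.5, 0,0,0,0,0,-3.6, 0,0,0,0,0,0, 0,0,0.01,0,0,0, 0,0,0.01,0,0,0]'
python3 - <<'E'
from h import *
todo(560.1,42.5,18,79.6)
c,W=look("w3")
m=(W[...,2]>.016)&(W[...,2]<.03)&seg(c,(22,38)); print("lip",*rect(W[m]))
s=read_camera("scene"); cv2.imwrite("pics/s3.png",s["image"][60:,:,::-1])
E
```

```text
clock: 3.75
ee_pos: [0.5606, 0.0414, 0.0527]
ee_rot: [-0.0, 0.152, 0.988, -0.0]
ft_force: [0.3, 0.7, -2.0]
gripper_width: 0.283
grip_force: 50.7
clock: 4.25
ee_pos: [0.5604, 0.0433, 0.0322]
ee_rot: [0.0, 0.091, 0.996, -0.0]
ft_force: [-0.5, -0.3, -2.0]
gripper_width: 0.286
grip_force: 50.7
tcp [560.4  43.3  32.2] yaw_y 79.56 tilt [ 0.0003 -0.    ] shift [ 0.2 -0.8 14.2] turn z -0.04Traceback (most recent call last):
  File "<stdin>", line 4, in <module>
  File "h.py", line 18, in rect
    return np.round([cx,cy,max(w,h),min(w,h),an],1), np.round(np.percentile(P[:,2]*1000,[5,50,95]),1),len(P)
                                                              ~~~~~~~~~~~~~^^^^^^^^^^^^^^^^^^^^^^^
    return _quantile_unchecked(
        a, q, axis, out, overwrite_input, method, keepdims, weights)
    return _ureduce(a,
                    func=_quantile_ureduce_func,
    ...<5 lines>...
                    overwrite_input=overwrite_input,
                    method=method)
    r = func(a, **kwargs)
    result = _quantile(arr,
                       quantiles=q,
    ...<2 lines>...
                       out=out,
                       weights=wgt)
    slices_having_nans = np.isnan(arr[-1, ...])
                                  ~~~^^^^^^^^^
IndexError: index -1 is out of bounds for axis 0 with size 0
```

The lip is hidden from the wrist camera here. I'm lowering towards the plate and watching the force.

```bash
python3 -m pendant '[0,-0.0008,0.006,0,0,0, 0,0,0.004,0,0,0, 0,0,0.0025,0,0,0, 0,0,0.0015,0,0,0, 0,0,0,0,0,0]'
python3 - <<'E'
from h import *
todo(613,33,17.5,79.6)
s=read_camera("scene"); W=cloud(s); m=seg(s,(140,172),(200,0,640,400)); 
cv2.imwrite("pics/s3.png",cv2.resize(np.ascontiguousarray(s["image"][40:240,220:480,::-1]),None,fx=3,fy=3))
E
```

```text
clock: 4.8
ee_pos: [0.5604, 0.0422, 0.0187]
ee_rot: [-0.0, 0.091, 0.996, -0.0]
ft_force: [1.0, 0.0, -2.1]
gripper_width: 0.286
grip_force: 50.7
tcp [560.4  42.2  18.7] yaw_y 79.58 tilt [-0.0001 -0.    ] shift [-53.4   0.5   1.2] turn z -0.02
```

View pics/s3.png

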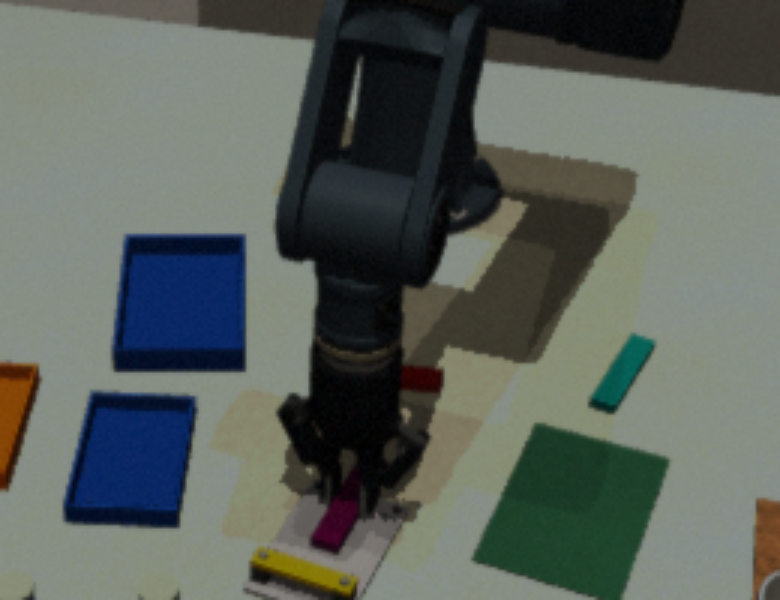

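The bar lies over the plate pointing squarely at the yellow lip, at about crop (335,535) with the lip at (303,572). I'm lowering a touch more and then feeding it slowly.

```bash
python3 -m pendant '[0,0,0.0008,0,0,0, 0,0,0.0007,0,0,0, -0.008,0,0,0,0,0, -0.008,0,0,0,0,0, -0.006,0,0,0,0,0]'
python3 -m pendant '[-0.003,0,0,0,0,0, -0.003,0,0,0,0,0, -0.003,0,0,0,0,0, -0.002,0,0,0,0,0, 0,0,0,0,0,0]'
python3 -m pendant '[-0.002,0,0,0,0,0, -0.002,0,0,0,0,0, -0.002,0,0,0,0,0, 0,0,0,0,0,0, 0,0,0,0,0,0]'
```

```text
clock: 5.35
ee_pos: [0.5838, 0.0378, 0.0175]
ee_rot: [0.001, 0.091, 0.996, -0.0]
ft_force: [-0.0, -0.6, -1.7]
gripper_width: 0.286
grip_force: 50.7
clock: 5.85
ee_pos: [0.5931, 0.0361, 0.0173]
ee_rot: [0.0, 0.091, 0.996, -0.0]
ft_force: [-0.6, -0.0, -2.2]
gripper_width: 0.283
grip_force: 50.7
clock: 6.35
ee_pos: [0.5987, 0.0351, 0.0173]
ee_rot: [-0.0, 0.091, 0.996, -0.0]
ft_force: [-0.2, -0.2, -1.2]
gripper_width: 0.29
grip_force: 50.7
```

No resistance yet, with the end at about +49 mm in the gauge frame. I'm continuing gently.

```bash
python3 -m pendant '[-0.002,0,0,0,0,0, -0.002,0,0,0,0,0, -0.002,0,0,0,0,0, -0.001,0,0,0,0,0, 0,0,0,0,0,0]'
python3 -m pendant '[-0.003,0,0,0,0,0, -0.003,0,0,0,0,0, -0.003,0,0,0,0,0, -0.001,0,0,0,0,0, 0,0,0,0,0,0]'
python3 - <<'E'
from h import *
todo(613,33,17.5,79.6)
s=read_camera("scene"); cv2.imwrite("pics/s4.png",cv2.resize(np.ascontiguousarray(s["image"][190:260,290:380,::-1]),None,fx=7,fy=7))
t=read_camera("top"); W=cloud(t); print(*rect(W[seg(t,(22,38),(285,140,335,170))]))
E
```

```text
clock: 6.85
ee_pos: [0.6059, 0.0338, 0.0173]
ee_rot: [0.0, 0.091, 0.996, -0.0]
ft_force: [-0.0, 0.7, -2.0]
gripper_width: 0.282
grip_force: 50.7
clock: 7.35
ee_pos: [0.6157, 0.0319, 0.0173]
ee_rot: [0.0, 0.091, 0.996, -0.0]
ft_force: [0.4, -0.7, -1.9]
gripper_width: 0.285
grip_force: 50.7
tcp [615.7  31.9  17.3] yaw_y 79.57 tilt [ 0.0003 -0.0001] shift [ 2.9  0.6 -0.2] turn z -0.03Traceback (most recent call last):
  File "<stdin>", line 4, in <module>
  File "h.py", line 18, in rect
    return np.round([cx,cy,max(w,h),min(w,h),an],1), np.round(np.percentile(P[:,2]*1000,[5,50,95]),1),len(P)
                                                              ~~~~~~~~~~~~~^^^^^^^^^^^^^^^^^^^^^^^
    return _quantile_unchecked(
        a, q, axis, out, overwrite_input, method, keepdims, weights)
    return _ureduce(a,
                    func=_quantile_ureduce_func,
    ...<5 lines>...
                    overwrite_input=overwrite_input,
                    method=method)
    r = func(a, **kwargs)
    result = _quantile(arr,
                       quantiles=q,
    ...<2 lines>...
                       out=out,
                       weights=wgt)
    slices_having_nans = np.isnan(arr[-1, ...])
                                  ~~~^^^^^^^^^
IndexError: index -1 is out of bounds for axis 0 with size 0
```

View pics/s4.png

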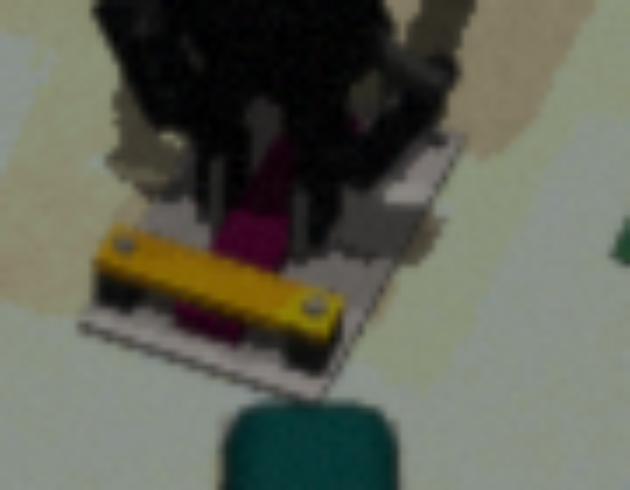

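The bar's end is under the lip and visible below it at crop (208,325), with no resistance, so it is the thin bar. I'm drawing it out and then lifting.

```bash
python3 -m pendant '[0.008,0,0,0,0,0, 0.014,0,0,0,0,0, 0.016,0,0,0,0,0, 0.016,0,0,0,0,0, 0.016,0,0,0,0,0]'
python3 -m pendant '[0,0,-0.005,0,0,0, 0,0,-0.015,0,0,0, 0,0,-0.02,0,0,0, 0,0,-0.02,0,0,0, 0,0,0,0,0,0]'
python3 - <<'E'
from h import *
todo(544.3,-163.1,75,99.8)
t=read_camera("top"); W=cloud(t); m=seg(t,(100,125),(350,160,410,240)); print(*rect(W[m])); print(*rect(W[m&(W[...,2]>.015)]))
E
```

```text
clock: 7.95
ee_pos: [0.5451, 0.045, 0.0174]
ee_rot: [-0.0, 0.091, 0.996, 0.0]
ft_force: [-0.6, 0.6, -2.4]
gripper_width: 0.288
grip_force: 50.7
clock: 8.45
ee_pos: [0.5494, 0.0444, 0.0801]
ee_rot: [0.004, 0.091, 0.996, -0.0]
ft_force: [1.2, -0.3, -1.9]
gripper_width: 0.286
grip_force: 50.7
tcp [549.4  44.4  80.1] yaw_y 79.58 tilt [ 0.0072 -0.0009] shift [ -32.5 -205.     5.2] turn z -20.22
[ 544.3 -163.3  156.4  100.1   10. ] [ 0.4  3.9 21.3] 2280
[ 544.6 -163.3  155.8  100.1   10. ] [16.8 20.6 23.8] 285
```

```bash
python3 -m pendant '[-0.0065,-0.041,0,0,0,0, -0.0065,-0.041,0,0,0,0, -0.0065,-0.041,0,0,0,0, -0.0065,-0.041,0,0,0,0, -0.0065,-0.041,0,0,0,0]'
python3 -m pendant '[0,0,0,0,0,-5, 0,0,0,0,0,-5, 0,0,0,0,0,-5, 0,0,0,0,0,-5, 0,0,0,0,0,0]'
python3 - <<'E'
from h import *
todo(544.3,-163.1,17,99.8)
c,W=look("w5")
E
```

```text
clock: 9.0
ee_pos: [0.5409, -0.1643, 0.0761]
ee_rot: [-0.001, 0.091, 0.996, 0.0]
ft_force: [1.3, -0.2, -1.8]
gripper_width: 0.286
grip_force: 50.7
clock: 9.5
ee_pos: [0.541, -0.1627, 0.0762]
ee_rot: [-0.001, -0.083, 0.997, 0.0]
ft_force: [-0.3, -0.1, -2.2]
gripper_width: 0.286
grip_force: 50.7
tcp [ 541.  -162.7   76.2] yaw_y 99.55 tilt [-0.0016  0.0008] shift [-3.3 -1.  59.1] turn z -0.25
```

View pics/w5.png

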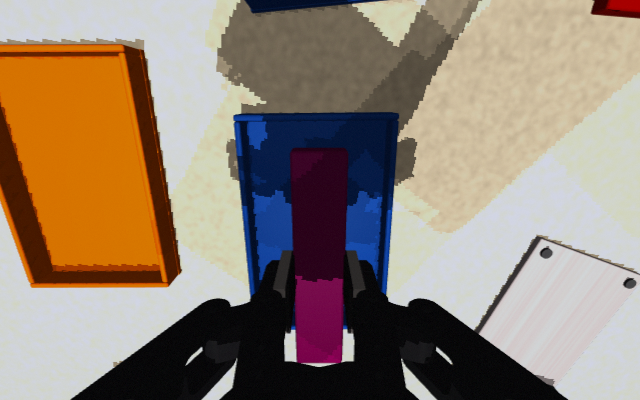

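The bar is centred over the blue tray and aligned with it: bar at (318,250), tray between columns 237 and 398. I'm lowering it.

```bash
python3 -m pendant '[-0.003,-0.001,0.02,0,0,0, 0,0,0.018,0,0,0, 0,0,0.012,0,0,0, 0,0,0.006,0,0,0, 0,0,0.003,0,0,0]'
python3 -m pendant '[0,0,0.0008,0,0,0, 0,0,0.0007,0,0,0, 0,0,0,0,0,0, 0,0,0,0,0,0, 0,0,0,0,0,0]'
```

```text
clock: 10.05
ee_pos: [0.5443, -0.1631, 0.0175]
ee_rot: [-0.0, -0.083, 0.997, 0.0]
ft_force: [-0.3, -0.3, -2.0]
gripper_width: 0.286
grip_force: 50.7
clock: 10.55
ee_pos: [0.5448, -0.1634, 0.0172]
ee_rot: [0.0, -0.083, 0.997, -0.0]
ft_force: [0.6, 0.4, -1.5]
gripper_width: 0.284
grip_force: 50.7
```

```bash
python3 -m pendant '[0,0,0.0005,0,0,0, 0,0,0.0005,0,0,0, 0,0,0.0005,0,0,0, 0,0,0,0,0,0, 0,0,0,0,0,0]'
python3 -m pendant '[0,0,0.0005,0,0,0, 0,0,0.0005,0,0,0, 0,0,0,0,0,0, 0,0,0,0,0,0, 0,0,0,0,0,0]'
```

```text
clock: 11.05
ee_pos: [0.5446, -0.1633, 0.0152]
ee_rot: [-0.0, -0.083, 0.997, 0.0]
ft_force: [0.1, -0.8, -2.1]
gripper_width: 0.282
grip_force: 50.7
clock: 11.55
ee_pos: [0.5446, -0.1633, 0.015]
ee_rot: [0.0, -0.083, 0.997, -0.0]
ft_force: [-2.1, 0.9, 5.7]
gripper_width: 0.28
grip_force: 51.5
```

The bar has touched the tray floor. I'm opening partway so the fingers stay inside the tray, then rising.

```bash
python3 -m pendant '[0,0,0,0,0,0, 0,0,0,0,0,0, 0,0,0,0,0,0, 0,0,0,0,0,0, 0,0,0,0,0,0]' 0.42
python3 -m pendant '[0,0,-0.005,0,0,0, 0,0,-0.015,0,0,0, 0,0,-0.03,0,0,0, 0,0,-0.04,0,0,0, 0,0,-0.04,0,0,0]'
python3 -m pendant '[0,0,0,0,0,0, 0,0,0,0,0,0, 0,0,0,0,0,0, 0,0,0,0,0,0, 0,0,0,0,0,0]'
python3 - <<'E'
from h import *
c,W=look("w6"); m=seg(c,(140,172),(200,80,440,330)); print(*rect(W[m]))
E
```

```text
clock: 12.05
ee_pos: [0.5446, -0.1633, 0.0142]
ee_rot: [-0.0, -0.083, 0.997, 0.0]
ft_force: [0.1, 0.4, -0.1]
gripper_width: 0.419
grip_force: 0.0
clock: 12.55
ee_pos: [0.5443, -0.1632, 0.1464]
ee_rot: [-0.0, -0.083, 0.997, 0.0]
ft_force: [0.4, -0.4, 0.2]
gripper_width: 0.42
grip_force: 0.0
clock: 13.05
ee_pos: [0.5438, -0.163, 0.1431]
ee_rot: [-0.001, -0.083, 0.997, 0.001]
ft_force: [0.2, -0.4, -0.2]
gripper_width: 0.421
grip_force: 0.0
[ 556.  -161.    92.    26.4    9.8] [14.7 15.8 16.8] 2592
```

View pics/w6.png

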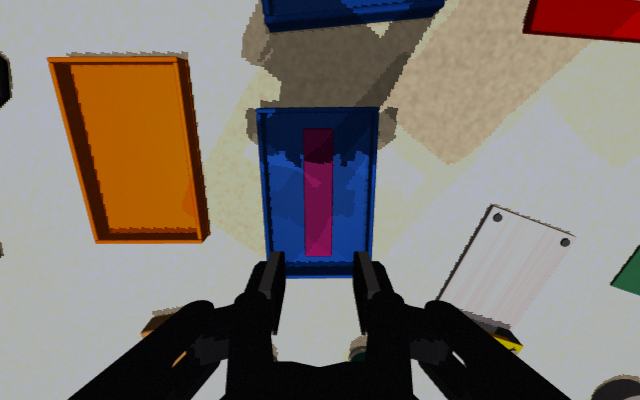

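The bar lies flat and centred in the small blue tray at (318,192). Its top is at 16 mm, which matches the 4 mm floor plus 12 mm bar, and the gripper is clear.

```bash
python3 -c "
from bench import env
print(env.hand_in())"
```

```text
the job is handed in; nothing more can be done
None
```

The bar slid about 2 cm under the lip without resistance, so it is the thin one; I drew it out, laid it flat in the small blue tray and handed the job in at about 13 s, with no verdict returned.

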